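Wedge the rocking fuse tester steady

TASK

The blue fuse tester hangs over one edge of its low base plate and rocks when its overhanging end is pressed. Using fingertips only, push the orange wedge along the bench, thin end first, under that overhanging end until the tester no longer rocks and still sits level, then prove it by pressing firmly down on the black rubber pad on top of the overhanging end for about a second. Leave the wedge in place and let go of everything; do not pinch or lift the wedge or the tester, do not shove the tester along its plate, and leave the fuses, the holder and the lug alone.

Things in the scene. Friction and masses are not known exactly. Their poses are not given: they have to be found in the camera images.
- tester: blue box-shaped fuse tester, 220 (its x) x 140 (its y) x 40 mm (z, up), 0.7 to 1 kg, loose, standing level on the base plate. Origin at the centre of its underside. The end at its -x, with a black pad on top, hangs 100 mm beyond the plate's edge; a grey panel with screen, 10 mm high dial and two sockets fills the rest of the top.
- press_pad (a point): centre of the black rubber pad (36 along x, 100 mm across, flush) on the tester's top face, 90 mm from the tester's middle towards its -x. Without the wedge a press of 1 to 5 N here tips this end down onto the bench, and it swings back when let go. A test press of 7 to 15 N is right.
- overhang_edge (a point): middle of the lower edge of the tester's overhanging end, 110 mm from the tester's middle towards -x; its height above the bench is the gap that the wedge must fill (10 to 15 mm)
- wedge: loose orange nylon wedge, 130 (its x) x 50 mm (its y), 0.1 kg, flat on the bench. Origin at the centre of its underside, z up, thin end at +x pointing roughly at the overhanging end. Thickness grows evenly from 3 mm at the thin end to 25 mm at the black heel at -x (6 mm of travel per mm of height).
- wedge_tip (a point): middle of the wedge's thin end, on its underside, 65 mm from the wedge's origin towards +x
- wedge_heel (a point): middle of the wedge's upright flat heel face (50 wide, 25 mm high), 12.5 mm up, 65 mm from the wedge's origin towards its -x; the place to push. The wedge slides with about 1 N; once snug under the tester the push rises within a few mm to 3 N and more. Pushed 20 mm beyond snug it jacks the tester out of level.
- plinth: bolted-down aluminium base plate, 110 x 120 mm, its top 10 to 15 mm above the bench; does not move. Origin below the tester's origin, top face 10 mm above the origin; the plate runs from -10 to +100 mm along its x.
- fuse_a: white ceramic fuse with steel caps lying on the bench, 52 mm long, 15 mm thick; origin at the centre of its underside; leave alone
- fuse_b: second ceramic fuse, the same
- holder: grey nylon fuse holder lying flat, 78 x 56 x 18 mm; origin at the centre of its underside; leave alone
- lug: copper cable lug, 56 mm long, 18 mm wide, 12 mm high; origin on its underside near the middle; leave alone
Not all that is in view belongs to the job. Of the things shaped like the wedge, the orange one is meant.

How it is judged:
By the outcome, as a careful person would: the job done as asked, in the order asked, and still so for the second after the job is handed in, with the robot touching nothing.
It also fails if it takes over 54 s, if anything falls off the work surface, if the arm or the gripper's body presses on something with over 40 N, if the wrist force passes 120 N, or if a joint passes its speed limit or range.

ROBOT

A 6-joint arm with a two-finger parallel gripper is mounted at the origin on the work surface. World frame = base frame: x ahead of the robot, y to its left, z up, the work surface at z = 0. Lengths are in mm, angles in degrees, forces in N, time in s.
With the tool pointing down it reaches from about 425 to 950 mm from the base axis. Payload 3.5 kg.
Tool frame: the origin (TCP) lies at the very end of the fingers, on their centre line; the grasp point (between the pads) lies 19 mm behind it; z points along the fingers, y is the line along which they close (so a half turn about z gives the same grasp; the last joint's range is limited). The gripper opens to 85 mm and grips with 20 to 120 N. Pads are 22 mm wide; open, the fingers measure 114 mm over their backs; the gripper's body (76 mm by 85 mm) begins 54 mm behind the grasp point. The pads swing forward as they close: fully open they stand 13 mm farther back than shut.
Start: joints at [57.124, 16.404, 90.338, -0, 73.258, -8.594], TCP at [277.541, 615.286, 231.325] pointing down, gripper open.
Joint ranges: [-158.93, 158.93], [-51.34, 127.21], [12.03, 142.37], [-87.48, 267.48], [13.55, 161.25], [-162.69, 162.69]. Speed limits (degrees/s): [159.86, 159.86, 180, 180, 180, 180].

INTERFACE

Orientations are given as a 3x3 rotation matrix whose columns are the frame's x, y, z axes.
In Python, from workcell import env, eyes, job_done gives the robot as it stands.
- The arm moves only by the tool send_rows, never from a script. Its argument "series" is one flat list of numbers, 7 for each row, row after row: the shift along the tool's x, y, z in m, then the turn, a rotation vector about the tool's x, y, z in rad, then the closure, from -1 (fully open) to 1 (shut), so that 0 is half open. In form: [x, y, z, rx, ry, rz, grip, x, y, z, rx, ry, rz, grip, ...]. A call has 1 to 8 rows; each row shifts and turns the commanded pose from where the row before left it, along the tool's axes as they then stand; what a row does not reach is not made up. A row lasts 1/8 s, in which the tool goes at most 62.5 mm and 10.7 degrees, less where a joint would pass 70% of its speed; a pose out of reach is approached as far as the arm can. A call with a gripper value outside its range is refused whole. The fingers move at their own pace and stop on an object; "force" is the grip in N (left out, the last holds). Time passes only in rows, so rows that do not move let the fingers close. It gives the time, the measured TCP pose, the force, the opening and the grip force at its end, in the units of the state.
- env.observe(): the state, without advancing time (a new reading comes with each control period).
- eyes.camera(name): name is "side" or "top" or "wrist"; returns a dict with "frame" (420x560x3 uint8, red, green, blue), "z_map" (420x560 float32, mm along the optical axis (not along the pixel's ray), 0 where there is no reading), "mtx" (3x3 intrinsics, pixels), "distortion" ([k1, k2, p1, p2, k3] as OpenCV has them; the pictures are not rectified), "world_from_camera" (4x4, takes a point from camera to world coordinates); the wrist camera has in their place "hand_eye" (4x4, takes a point from camera to tool coordinates, whose origin is the TCP and whose axes are the flange's). Camera axes: x right, y up, looking along -z (the intrinsics and any distortion apply to the point x, -y, -z); pixel columns grow to the right and rows downward; lengths in mm; the calibration is good to about 2 mm. A picture is of the moment at which its call begins: read the wrist's pose just before it.
- job_done(): hands the job in; it is judged then, once.
Trained networks look in a picture, given as the dict that the camera call returned (one of the last four; its "shot" number tells which), for a name from the list of things; names that differ only in an ending like _2 or _b are one class to them, and where a whole thing is asked for, a point or a joint stands for the part that bears it (a point fixed in the world has none). Each returns a list of dicts, best first, with "score" (0 to 1); they miss things now and then, are a little off and sometimes report something else, mostly with a low value. They report only what shows in the picture. A call takes as long as a camera call. They do not tell look-alikes from the thing itself.
- eyes.spot_in(picture, target): "uv" ([column, row] in pixels, amid what is visible of it).
- eyes.masks_of(picture, target): "mask" (420x560 bool, what is visible of it) and "uv" ([column, row] in pixels, amid what is visible of it).
- eyes.pinpoint(picture, target): "uv" ([column, row] in pixels: a listed point, or the origin of a listed thing).
The state is a dict: "t": time; "joint_pos": joint angles; "dq": joint speeds; "joint_efforts": joint torques, N m; "eef_pos": TCP position; "ee_rot": TCP orientation; "contact_force": force on the tool from outside, world axes, zero at the start; "wrist_torque": the same for the moment, N m; "width": finger opening in mm; "grip_force": force on a finger pad.
Only numpy, scipy, OpenCV 4.12 (cv2) and the standard library are available. Lean on these libraries where they do the work, as an engineer would, in place of code of your own. Each camera call takes 0.05 s, during which the arm holds its last target. There are 200 camera calls.

## Working session

There is one attempt and no reset: what is moved stays moved. The work goes in short steps, Python scripts to look and compute and a tool call to move; the robot and the scene stay as the last step left them, time stands still between calls to the robot, and variables do not carry over. Pictures are saved under pics/ and viewed, at most 10 in all, crops included, and the job is handed in when it is done.

Besides the shell and the picture viewer there is one more tool, called after ">>>" by a JSON object that holds its "fn" and its "kwargs", one argument or row to a line. send_rows: Moves the arm, as the interface text tells. Its arguments: {"type":"object","properties":{"series":{"type":"array"},"force":{"type":"number"}},"required":["series"]}

```bash
mkdir -p pics; cat > h.py <<'E'
import numpy as np, cv2
from workcell import env, eyes, job_done
def cam(n):
    s=env.observe(); p=eyes.camera(n)
    if n=="wrist":
        T=np.eye(4);T[:3,:3]=s["ee_rot"];T[:3,3]=s["eef_pos"];p["T"]=T@np.array(p["hand_eye"])
    else: p["T"]=np.array(p["world_from_camera"])
    return p
def ray(p,uv):
    q=cv2.undistortPoints(np.array([[uv]],float),np.array(p["mtx"]),np.array(p["distortion"]))[0,0]
    return np.array([q[0],-q[1],-1.])
def atz(p,uv,z):
    d=p["T"][:3,:3]@ray(p,uv);o=p["T"][:3,3];return o+d*(z-o[2])/d[2]
def dep(p,uv):
    u,v=int(round(uv[0])),int(round(uv[1]));w=p["z_map"][max(v-1,0):v+2,max(u-1,0):u+2];w=w[w>0]
    if not len(w):return None
    return (p["T"]@np.append(ray(p,uv)*np.median(w),1))[:3]
def save(p,n): cv2.imwrite("pics/"+n,p["frame"][:,:,::-1])
E
python3 - <<'E'
from h import *
np.set_printoptions(precision=1,suppress=True)
ims=[]
for n in("top","side"):
    p=cam(n);ims.append(p["frame"])
    for k in("wedge","tester","plinth"):
        for m in eyes.masks_of(p,k)[:3]:
            print(n,k,round(m["score"],2),m["uv"],m["mask"].sum(),dep(p,m["uv"]))
    for k,z in(("wedge_tip",0),("wedge_heel",12.5),("press_pad",52),("overhang_edge",12),("wedge",0)):
        for m in eyes.pinpoint(p,k)[:3]: print(n,k,round(m["score"],2),np.array(m["uv"]),atz(p,m["uv"],z),dep(p,m["uv"]))
    save(p,n+"0.png")
print(env.observe())
E
```

```text
top wedge 0.9 [315.9, 228.0] 1510 [551.8 -68.6  13.7]
top wedge 0.9 [223.7, 298.2] 1631 [410.2 120.6  11.9]
top wedge 0.73 [337.6, 127.6] 1400 [ 768.7 -119.2   14.6]
top tester 0.6 [216.6, 198.0] 7656 [608.4 132.   54.6]
top tester 0.56 [350.6, 294.7] 214 [ 415.2 -137.7    5.3]
top wedge_tip 0.9 [205.8 325.3] [355.8 157.7   0. ] [355.8 157.7  -0.1]
top wedge_tip 0.83 [284.3 219.6] [571.5  -3.3   0. ] [571.6  -3.3  -0.5]
top wedge_tip 0.76 [312.5 109. ] [817.2 -67.3   0. ] [816.3 -67.1   2.2]
top wedge_heel 0.92 [240.8 267.2] [472.1  86.6  12.5] [472.   85.6  22.4]
top wedge_heel 0.9 [356.1 151.1] [ 716.8 -157.7   12.5] [ 720.9 -160.3   -0.4]
top wedge_heel 0.7 [348.3 237.1] [ 532.6 -135.4   12.5] [ 533.6 -137.4    1.3]
top press_pad 0.81 [260.1 210.2] [583.7  45.5  52. ] [583.4  45.4  54.4]
top overhang_edge 0.93 [270.9 211.8] [586.5  24.8  12. ] [588.4  25.    0.1]
top wedge 0.91 [224.8 295.5] [414.9 120.1   0. ] [415.6 118.3  13.5]
top wedge 0.86 [317.9 228.9] [551.4 -74.    0. ] [549.9 -72.7  13.8]
top wedge 0.78 [332.3 128.1] [ 773.1 -109.9    0. ] [ 768.5 -108.1   12.2]
side wed
[... 962 characters left out ...]
08.    12. ] [ 619.  -212.3   18.8]
side wedge 0.8 [414.8 244.6] [ 769.4 -112.7    0. ] [ 753.2 -128.3   19.3]
side wedge 0.65 [284.3 271.3] [550.7 -74.    0. ] [543.5 -88.8  16.8]
side wedge 0.64 [165.4 224.6] [415.1 117.3   0. ] [412.3  97.3  16.1]
{'t': 0.9, 'joint_pos': array([57.1, 16.4, 90.3, -0. , 73.3, -8.6]), 'dq': array([-0. ,  0.1, -0. , -0. , -0. ,  0. ]), 'joint_efforts': array([ -0. , -40.6, -29.3,  -0. ,   0. ,   0. ]), 'eef_pos': array([277.5, 615.3, 231.3]), 'ee_rot': array([[-0.9,  0.4, -0. ],
       [ 0.4,  0.9, -0. ],
       [ 0. , -0. , -1. ]]), 'contact_force': array([0.5, 0.4, 0.1]), 'wrist_torque': array([-0.,  0., -0.]), 'grip_force': 0.0, 'width': 85.42776520597738}
```

View pics/top0.png

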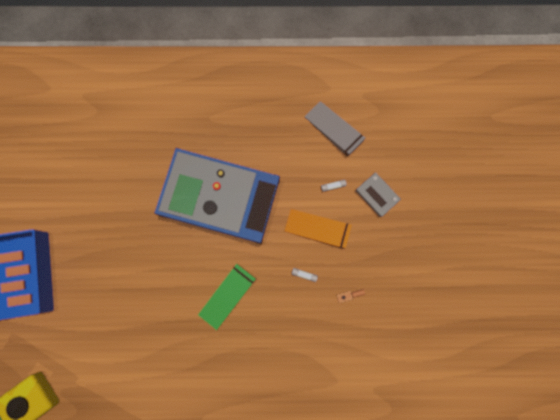

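View pics/side0.png

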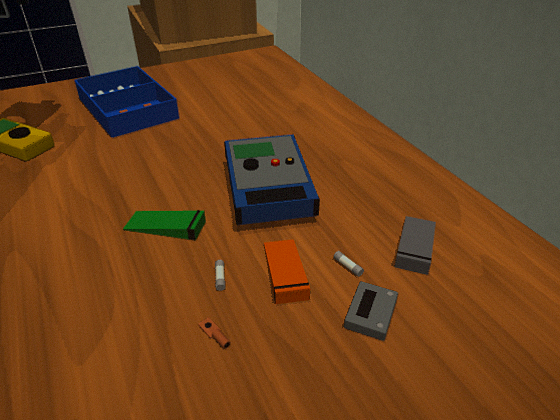

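The top view shows three wedge shapes: orange at (317,228), green at (226,297) and grey at (334,128). Orange is the one meant, since the task names that colour and its thin end (285,220) points at the tester's black pad end (261,207). I'll confirm that in a crop while fitting the poses.

```bash
python3 - <<'E'
from h import *
np.set_printoptions(precision=2,suppress=True)
p=cam("top")
f=p["frame"]
cv2.imwrite("pics/crop.png",cv2.resize(f[130:310,140:410],None,fx=2.9,fy=2.9,interpolation=cv2.INTER_CUBIC)[:,:,::-1])
def rect(mask,zs):
    v,u=np.nonzero(mask)
    pts=np.array([dep(p,(a,b)) if p["z_map"][b,a]>0 else [0,0,-99] for a,b in zip(u,v)])
    k=(pts[:,2]>zs[0])&(pts[:,2]<zs[1]);pts=pts[k]
    r=cv2.minAreaRect(pts[:,:2].astype(np.float32));print(r,cv2.boxPoints(r).tolist(),"zmed",np.median(pts[:,2]));return pts
m=max(eyes.masks_of(p,"tester"),key=lambda m:m["mask"].sum())["mask"]
rect(m,(48,60))
hsv=cv2.cvtColor(f,cv2.COLOR_RGB2HSV)
for m in eyes.masks_of(p,"wedge"):
    if abs(m["uv"][0]-317)<8:
        pts=rect(m["mask"],(-5,40))
        A=np.c_[pts[:,:2],np.ones(len(pts))];print("plane",np.linalg.lstsq(A,pts[:,2],rcond=None)[0])
for k in("fuse_a","holder","lug"):
    for q in eyes.spot_in(p,k)[:3]: print(k,round(q["score"],2),dep(p,q["uv"]))
# bench height bias around
for uv in((285,250),(300,200),(300,255)): print(dep(p,uv))
E
```

```text
((616.8284301757812, 131.76158142089844), (220.45294189453125, 141.68844604492188), 74.28936004638672) [[518.7838134765625, 44.836158752441406], [655.178955078125, 6.4698638916015625], [714.873046875, 218.68701171875], [578.4779052734375, 257.05328369140625]] zmed 54.435184168904016
((553.5932006835938, -72.5993423461914), (135.13551330566406, 54.27010726928711), 73.6857681274414) [[508.5705871582031, -129.82415771484375], [560.6555786132812, -145.06890869140625], [598.6158447265625, -15.374526977539062], [546.5308227539062, -0.1297760009765625]] zmed 13.281245032512857
plane [-0.03 -0.16 18.96]
fuse_a 0.58 [461.42 -44.17  10.71]
holder 0.78 [ 623.59 -197.11   17.02]
holder 0.33 [607.47 131.26  54.01]
lug 0.72 [ 414.91 -136.28    2.79]
lug 0.43 [549.01 -73.86  14.1 ]
[507.39  -4.32   0.04]
[613.52 -37.09  -0.06]
[496.87 -35.63  -1.37]
```

View pics/crop.png

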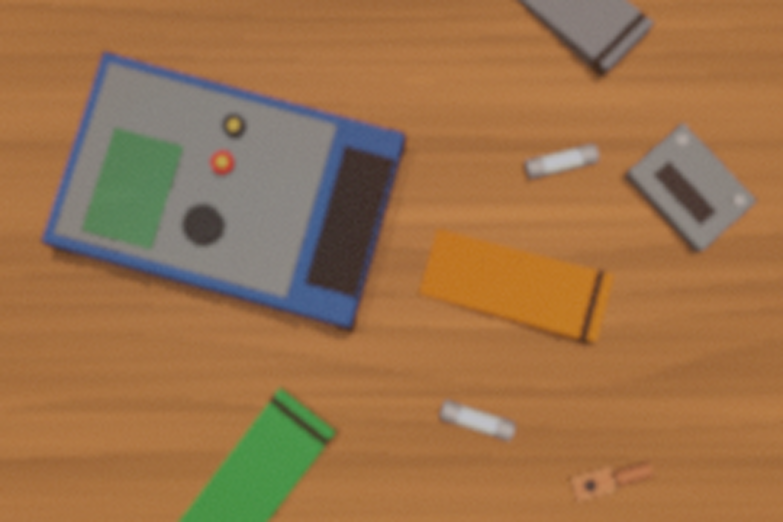

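The crop confirms the orange wedge at (515,285) in the crop, aimed at the tester's pad end, with its black-striped heel at far right (600,305). The tester axis is at 74.3° and the wedge at 73.7°. The gap is about 14.4 mm, so snug should come after about 105 mm of travel. First I turn the tool so its x axis lies along the push.

```bash
python3 - <<'E'
from h import *
s=env.observe();R=np.array(s["ee_rot"]);yaw=np.degrees(np.arctan2(R[1,0],R[0,0]))
print(yaw,"turn about tool z (rad) to 74:",np.radians(yaw-74))
E
```

```text
155.71598178003842 turn about tool z (rad) to 74: 1.4262129335613671
```

>>> {"fn": "send_rows", "kwargs": {
  "series": [0, 0, 0, 0, 0, 0.178, 0.67, 0, 0, 0, 0, 0, 0.178, 0.67, 0, 0, 0, 0, 0, 0.178, 0.67, 0, 0, 0, 0, 0, 0.178, 0.67, 0, 0, 0, 0, 0, 0.178, 0.67, 0, 0, 0, 0, 0, 0.178, 0.67, 0, 0, 0, 0, 0, 0.178, 0.67, 0, 0, 0, 0, 0, 0.18, 0.67]
}}

```text
t: 2.2
eef_pos: [277.5, 615.3, 231.3]
ee_rot: [[0.281, 0.96, -0.0], [0.96, -0.281, 0.0], [0.0, -0.0, -1.0]]
contact_force: [0.0, -0.6, 0.1]
width: 14.1
grip_force: 0.0
```

>>> {"fn": "send_rows", "kwargs": {
  "series": [-0.043, 0.0284, 0, 0, 0, 0, 0.67, -0.043, 0.0284, 0, 0, 0, 0, 0.67, -0.043, 0.0284, 0, 0, 0, 0, 0.67, -0.043, 0.0284, 0, 0, 0, 0, 0.67, -0.043, 0.0284, 0, 0, 0, 0, 0.67, -0.043, 0.0284, 0, 0, 0, 0, 0.67, -0.043, 0.0284, 0, 0, 0, 0, 0.67, -0.043, 0.0284, 0, 0, 0, 0, 0.67]
}}

```text
t: 3.2
eef_pos: [401.5, 220.5, 231.7]
ee_rot: [[0.275, 0.961, 0.001], [0.961, -0.275, 0.0], [0.001, 0.001, -1.0]]
contact_force: [1.3, -0.5, 0.4]
width: 14.0
grip_force: 0.0
```

>>> {"fn": "send_rows", "kwargs": {
  "series": [-0.043, 0.0284, 0, 0, 0, 0, 0.67, -0.043, 0.0284, 0, 0, 0, 0, 0.67, -0.043, 0.0284, 0, 0, 0, 0, 0.67, -0.043, 0.0284, 0, 0, 0, 0, 0.67, -0.043, 0.0284, 0, 0, 0, 0, 0.67, -0.043, 0.0284, 0, 0, 0, 0, 0.67, -0.043, 0.0284, 0, 0, 0, 0, 0.67, -0.043, 0.0284, 0, 0, 0, 0, 0.67]
}}

```text
t: 4.2
eef_pos: [525.3, -173.0, 231.6]
ee_rot: [[0.276, 0.961, 0.001], [0.961, -0.276, -0.0], [0.0, 0.001, -1.0]]
contact_force: [-0.1, -0.6, -0.4]
width: 14.0
grip_force: 0.0
```

```bash
python3 - <<'E'
from h import *
np.set_printoptions(precision=2,suppress=True)
s=env.observe();print(s["eef_pos"],s["ee_rot"],s["t"])
p=cam("wrist");save(p,"w1.png")
for m in eyes.masks_of(p,"wedge"): print(m["score"],m["uv"],m["mask"].sum())
for k,z in(("wedge_tip",0),("wedge_heel",12.5),("press_pad",54),("overhang_edge",14)):
    for m in eyes.pinpoint(p,k)[:2]: print(k,round(m["score"],2),np.array(m["uv"]),atz(p,m["uv"],z),dep(p,m["uv"]))
E
```

```text
[ 525.28 -173.03  231.63] [[ 0.28  0.96  0.  ]
 [ 0.96 -0.28 -0.  ]
 [ 0.    0.   -1.  ]] 4.2
0.82 [277.7, 64.4] 7410
0.73 [507.1, 55.7] 6924
wedge_heel 0.71 [277.1 130.6] [ 534.01 -132.54   12.5 ] [ 534.47 -131.16   24.4 ]
wedge_heel 0.69 [476.6  99.4] [ 723.5  -156.27   12.5 ] [ 723.62 -156.32   12.24]
```

View pics/w1.png

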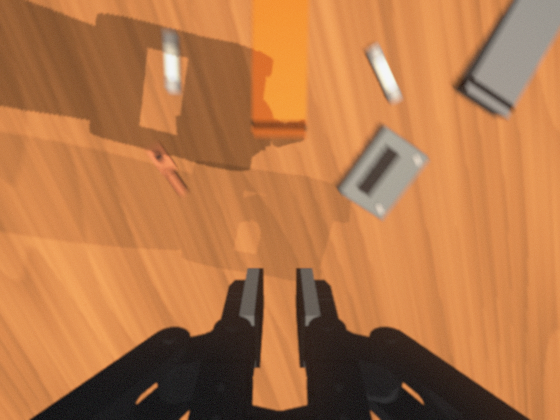

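The wrist view shows the orange heel centred at (278,131) between the fingers' line (280), with its sides upright in the picture, so it's aligned. The holder (383,170) and the lug (168,170) are clear. Descending behind the heel.

>>> {"fn": "send_rows", "kwargs": {
  "series": [0, 0, 0.035, 0, 0, 0, 0.67, 0, 0, 0.04, 0, 0, 0, 0.67, 0, 0, 0.04, 0, 0, 0, 0.67, 0, 0, 0.04, 0, 0, 0, 0.67, 0, 0, 0.035, 0, 0, 0, 0.67, 0, 0, 0.02, 0, 0, 0, 0.67, 0, 0, 0.014, 0, 0, 0, 0.67, 0, 0, 0, 0, 0, 0, 0.67]
}}

```text
t: 5.5
eef_pos: [524.4, -170.1, 6.7]
ee_rot: [[0.274, 0.962, -0.001], [0.962, -0.274, 0.001], [0.0, -0.002, -1.0]]
contact_force: [-0.5, 0.4, -0.3]
width: 14.4
grip_force: 0.0
```

>>> {"fn": "send_rows", "kwargs": {
  "series": [0.006, 0, 0, 0, 0, 0, 0.67, 0.006, 0, 0, 0, 0, 0, 0.67, 0.006, 0, 0, 0, 0, 0, 0.67, 0.006, 0, 0, 0, 0, 0, 0.67, 0.006, 0, 0, 0, 0, 0, 0.67, 0.006, 0, 0, 0, 0, 0, 0.67, 0.006, 0, 0, 0, 0, 0, 0.67, 0, 0, 0, 0, 0, 0, 0.67]
}}

```text
t: 6.5
eef_pos: [536.5, -130.3, 7.2]
ee_rot: [[0.275, 0.961, -0.0], [0.961, -0.275, 0.0], [0.0, -0.0, -1.0]]
contact_force: [0.7, -1.0, 0.5]
width: 14.0
grip_force: 0.0
```

```bash
python3 - <<'E'
from h import *
np.set_printoptions(precision=2,suppress=True)
s=env.observe();print(s["eef_pos"],s["contact_force"])
p=cam("top")
for k,z in(("wedge_tip",0),("wedge_heel",12.5),("press_pad",54)):
    for m in eyes.pinpoint(p,k): print(k,round(m["score"],2),np.array(m["uv"]),atz(p,m["uv"],z))
E
```

```text
[ 536.49 -130.32    7.24] [ 0.69 -0.95  0.45]
wedge_tip 0.96 [279.3 218.5] [573.95   7.25   0.  ]
wedge_tip 0.78 [310.3 108.2] [819.08 -62.44   0.  ]
wedge_tip 0.78 [206.6 322.5] [361.33 156.22   0.  ]
wedge_heel 0.81 [244.6 271.9] [462.55  78.74  12.5 ]
wedge_heel 0.63 [353.4 145.6] [ 729.06 -152.36   12.5 ]
wedge_heel 0.62 [340.6 233.1] [ 541.02 -119.71   12.5 ]
press_pad 0.59 [256.3 209. ] [585.88  52.92  54.  ]
```

>>> {"fn": "send_rows", "kwargs": {
  "series": [0.008, 0, 0, 0, 0, 0, 0.67, 0.008, 0, 0, 0, 0, 0, 0.67, 0.008, 0, 0, 0, 0, 0, 0.67, 0.008, 0, 0, 0, 0, 0, 0.67, 0.008, 0, 0, 0, 0, 0, 0.67, 0.008, 0, 0, 0, 0, 0, 0.67, 0.008, 0, 0, 0, 0, 0, 0.67, 0.004, 0, 0, 0, 0, 0, 0.67]
}}

```text
t: 7.7
eef_pos: [553.1, -72.7, 7.3]
ee_rot: [[0.275, 0.961, -0.0], [0.961, -0.275, -0.0], [-0.0, -0.0, -1.0]]
contact_force: [0.2, 0.0, -0.5]
width: 14.2
grip_force: 0.2
```

>>> {"fn": "send_rows", "kwargs": {
  "series": [0.004, 0, 0, 0, 0, 0, 0.67, 0.003, 0, 0, 0, 0, 0, 0.67, 0.003, 0, 0, 0, 0, 0, 0.67, 0, 0, 0, 0, 0, 0, 0.67]
}}

```text
t: 8.2
eef_pos: [555.8, -63.4, 7.4]
ee_rot: [[0.275, 0.961, 0.0], [0.961, -0.275, 0.0], [0.0, 0.0, -1.0]]
contact_force: [-0.3, -0.9, -0.7]
width: 14.0
grip_force: 0.0
```

```bash
python3 - <<'E'
from h import *
np.set_printoptions(precision=2,suppress=True)
s=env.observe();print(s["eef_pos"],s["contact_force"])
p=cam("side");save(p,"s1.png")
for k,z in(("wedge_heel",12.5),("press_pad",54)):
    for m in eyes.pinpoint(p,k): print(k,round(m["score"],2),np.array(m["uv"]),atz(p,m["uv"],z))
E
```

```text
[555.84 -63.4    7.37] [-0.25 -0.87 -0.74]
wedge_heel 0.72 [197.  224.1] [461.25  79.52  12.5 ]
wedge_heel 0.63 [283.6 254.7] [560.2 -52.1  12.5]
wedge_heel 0.59 [412.3 264.3] [ 727.33 -156.73   12.5 ]
```

View pics/s1.png

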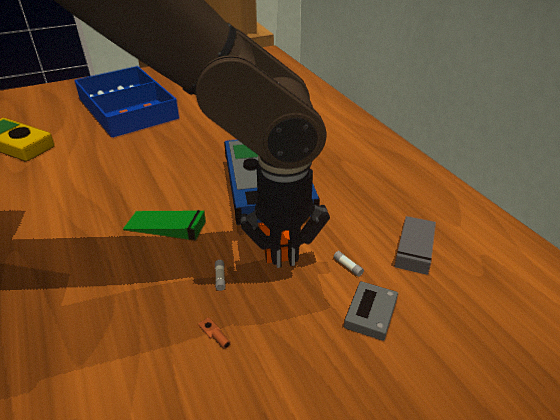

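The side view shows the fingers behind the orange heel (283,255), the thin end under the tester, and both fuses and the holder undisturbed. Now I creep forward while watching the force.

>>> {"fn": "send_rows", "kwargs": {
  "series": [0.003, 0, 0, 0, 0, 0, 0.67, 0.003, 0, 0, 0, 0, 0, 0.67, 0.002, 0, 0, 0, 0, 0, 0.67, 0.002, 0, 0, 0, 0, 0, 0.67, 0, 0, 0, 0, 0, 0, 0.67]
}}

```text
t: 8.98
eef_pos: [558.6, -53.7, 7.3]
ee_rot: [[0.275, 0.961, 0.0], [0.961, -0.275, 0.0], [0.0, 0.0, -1.0]]
contact_force: [-0.9, 0.0, 0.0]
width: 14.3
grip_force: 0.0
```

>>> {"fn": "send_rows", "kwargs": {
  "series": [0.002, 0, 0, 0, 0, 0, 0.67, 0.002, 0, 0, 0, 0, 0, 0.67]
}}

```text
t: 9.22
eef_pos: [559.6, -50.1, 7.3]
ee_rot: [[0.275, 0.961, -0.0], [0.961, -0.275, -0.0], [-0.0, 0.0, -1.0]]
contact_force: [-0.5, -0.8, -0.0]
width: 14.1
grip_force: 0.3
```

>>> {"fn": "send_rows", "kwargs": {
  "series": [0.0015, 0, 0, 0, 0, 0, 0.67, 0.0015, 0, 0, 0, 0, 0, 0.67]
}}

```text
t: 9.48
eef_pos: [560.4, -47.2, 7.3]
ee_rot: [[0.275, 0.961, -0.0], [0.961, -0.275, 0.0], [0.0, -0.0, -1.0]]
contact_force: [-1.0, -0.5, 0.1]
width: 14.3
grip_force: 0.3
```

>>> {"fn": "send_rows", "kwargs": {
  "series": [0.001, 0, 0, 0, 0, 0, 0.67, 0.001, 0, 0, 0, 0, 0, 0.67]
}}

```text
t: 9.72
eef_pos: [561.0, -45.3, 7.3]
ee_rot: [[0.275, 0.961, -0.0], [0.961, -0.275, -0.0], [-0.0, -0.0, -1.0]]
contact_force: [0.7, -0.5, 0.0]
width: 13.7
grip_force: 0.3
```

>>> {"fn": "send_rows", "kwargs": {
  "series": [0.001, 0, 0, 0, 0, 0, 0.67, 0.001, 0, 0, 0, 0, 0, 0.67]
}}

```text
t: 9.98
eef_pos: [561.5, -43.7, 7.3]
ee_rot: [[0.275, 0.961, -0.0], [0.961, -0.275, -0.001], [-0.001, -0.0, -1.0]]
contact_force: [-0.5, -3.6, -0.0]
width: 14.1
grip_force: 1.8
```

>>> {"fn": "send_rows", "kwargs": {
  "series": [0.001, 0, 0, 0, 0, 0, 0.67, 0.0005, 0, 0, 0, 0, 0, 0.67]
}}

```text
t: 10.22
eef_pos: [561.8, -42.9, 7.3]
ee_rot: [[0.275, 0.961, -0.001], [0.961, -0.275, -0.002], [-0.002, -0.0, -1.0]]
contact_force: [-2.0, -5.1, 0.7]
width: 13.9
grip_force: 2.7
```

The push force rose to 5.5 N at about 67 mm of insertion, which gives 14.3 mm of thickness against a 14.4 mm gap, so the wedge is snug. I back off, rise, close the fingers and check.

>>> {"fn": "send_rows", "kwargs": {
  "series": [-0.004, 0, 0, 0, 0, 0, 0.67, -0.013, 0, 0, 0, 0, 0, 0.67, -0.013, 0, 0, 0, 0, 0, 0.67, 0, 0, -0.03, 0, 0, 0, 0.67, 0, 0, -0.05, 0, 0, 0, 0.67, 0, 0, -0.05, 0, 0, 0, 1, -0.03, 0, -0.03, 0, 0, 0, 1, 0, 0, 0, 0, 0, 0, 1]
}}

```text
t: 11.22
eef_pos: [546.9, -102.0, 170.9]
ee_rot: [[0.278, 0.961, 0.007], [0.961, -0.278, -0.002], [-0.001, 0.007, -1.0]]
contact_force: [0.4, 0.6, 0.3]
width: 0.1
grip_force: 0.0
```

```bash
python3 - <<'E'
from h import *
np.set_printoptions(precision=2,suppress=True)
for n in("top","wrist"):
    p=cam(n);save(p,n+"2.png")
    for k,z in(("wedge_heel",12.5),("press_pad",54),("overhang_edge",14)):
        for m in eyes.pinpoint(p,k): print(n,k,round(m["score"],2),np.array(m["uv"]),atz(p,m["uv"],z),dep(p,m["uv"]))
    if n=="wrist" or 1:
      for m in eyes.masks_of(p,"tester")[:1]:
        v,u=np.nonzero(m["mask"]);P=[dep(p,(a,b)) for a,b in zip(u,v) if p["z_map"][b,a]>0];P=np.array(P);P=P[(P[:,2]>47)&(P[:,2]<62)]
        if len(P)>50:
            r=cv2.minAreaRect(P[:,:2].astype(np.float32));print(n,r)
            c=np.linalg.lstsq(np.c_[P[:,:2]-P[:,:2].mean(0),np.ones(len(P))],P[:,2],rcond=None)[0];print("tilt deg along axis",np.degrees(c[0]*.271+c[1]*.963),c[2])
s=env.observe();print(s["eef_pos"],s["contact_force"],s["width"],s["t"])
E
```

```text
top wedge_heel 0.91 [353.9 147.1] [ 725.72 -153.32   12.5 ] [584.09 -66.88 451.85]
top wedge_heel 0.82 [296.8 221.2] [566.38 -29.15  12.5 ] [564.92 -28.63  23.85]
top wedge_heel 0.67 [242.1 270.3] [465.81  83.87  12.5 ] [465.73  82.79  24.39]
top press_pad 0.66 [261.6 208.7] [586.43  42.4   54.  ] [586.24  42.35  55.18]
top overhang_edge 0.72 [270.1 213.5] [582.66  26.4   14.  ] [582.41  26.36  15.68]
top ((617.2546997070312, 131.96080017089844), (220.52130126953125, 142.30662536621094), 74.235107421875)
tilt deg along axis 0.05003552907938419 54.459147414637556
wrist wedge_heel 0.86 [279.6 102. ] [562.71 -30.09  12.5 ] [562.87 -29.62  22.98]
wrist overhang_edge 0.62 [289.8  11.3] [586.97  27.94  14.  ] [586.62  27.14  19.24]
wrist ((586.7314453125, 27.354812622070312), (2.690217971801758, 141.37933349609375), 74.00553131103516)
tilt deg along axis 91.8375662844496 50.6258426405762
[545.18 -99.16 166.5 ] [-0.31 -0.21  0.56] -0.16848872771863474 11.725
```

View pics/wrist2.png

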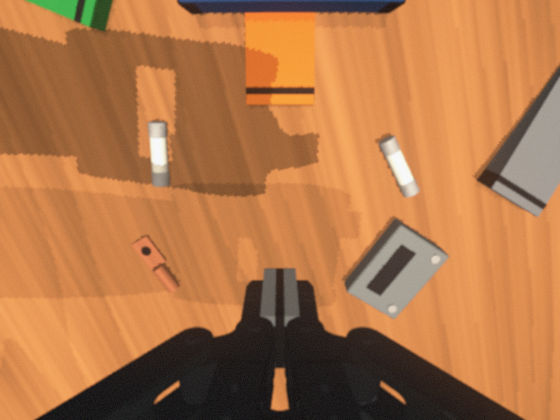

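The wrist view shows the orange wedge square under the tester's edge (heel at (280,102), edge at (290,11)), with nothing else moved. The tester's fitted pose is unchanged and level (0.05°). Next is the press.

>>> {"fn": "send_rows", "kwargs": {
  "series": [0.038, 0.0015, 0, 0, 0, 0, 1, 0.038, 0.0015, 0, 0, 0, 0, 1, 0.038, 0.0015, 0, 0, 0, 0, 1, 0.038, 0.0015, 0.02, 0, 0, 0, 1, 0, 0, 0.04, 0, 0, 0, 1, 0, 0, 0.03, 0, 0, 0, 1, 0, 0, 0.014, 0, 0, 0, 1, 0, 0, 0, 0, 0, 0, 1]
}}

```text
t: 12.72
eef_pos: [592.5, 44.9, 62.4]
ee_rot: [[0.275, 0.961, -0.002], [0.961, -0.275, 0.0], [-0.0, -0.002, -1.0]]
contact_force: [0.5, 0.2, 0.4]
width: 0.0
grip_force: 0.0
```

>>> {"fn": "send_rows", "kwargs": {
  "series": [0, 0, 0, 0, 0, 0, 1]
}}

```text
t: 12.85
eef_pos: [594.3, 44.6, 64.9]
ee_rot: [[0.276, 0.961, 0.003], [0.961, -0.276, -0.0], [0.001, 0.003, -1.0]]
contact_force: [-0.6, 0.2, 0.2]
width: -0.0
grip_force: 0.0
```

>>> {"fn": "send_rows", "kwargs": {
  "series": [0, 0, 0.003, 0, 0, 0, 1, 0, 0, 0.003, 0, 0, 0, 1, 0, 0, 0.001, 0, 0, 0, 1, 0, 0, 0, 0, 0, 0, 1]
}}

```text
t: 13.35
eef_pos: [593.0, 44.8, 56.2]
ee_rot: [[0.275, 0.961, -0.0], [0.961, -0.275, 0.0], [-0.0, -0.0, -1.0]]
contact_force: [-0.9, 0.1, -0.2]
width: -0.0
grip_force: 0.0
```

>>> {"fn": "send_rows", "kwargs": {
  "series": [0, 0, 0.001, 0, 0, 0, 1, 0, 0, 0.0005, 0, 0, 0, 1]
}}

```text
t: 13.6
eef_pos: [593.1, 44.8, 54.8]
ee_rot: [[0.275, 0.961, -0.0], [0.961, -0.275, -0.0], [-0.0, 0.0, -1.0]]
contact_force: [0.0, -0.3, -0.7]
width: -0.2
grip_force: 0.0
```

>>> {"fn": "send_rows", "kwargs": {
  "series": [0, 0, 0.0005, 0, 0, 0, 1, 0, 0, 0.0005, 0, 0, 0, 1]
}}

```text
t: 13.85
eef_pos: [593.1, 44.8, 54.3]
ee_rot: [[0.275, 0.961, -0.0], [0.961, -0.275, -0.0], [-0.0, -0.0, -1.0]]
contact_force: [-2.4, -0.0, 4.4]
width: 0.4
grip_force: 2.3
```

>>> {"fn": "send_rows", "kwargs": {
  "series": [0, 0, 0.0005, 0, 0, 0, 1]
}}

```text
t: 13.98
eef_pos: [593.1, 44.8, 54.3]
ee_rot: [[0.275, 0.961, -0.001], [0.961, -0.275, -0.0], [-0.0, -0.001, -1.0]]
contact_force: [-3.3, -0.1, 6.8]
width: 0.1
grip_force: 3.7
```

>>> {"fn": "send_rows", "kwargs": {
  "series": [0, 0, 0.0005, 0, 0, 0, 1, 0, 0, 0.0003, 0, 0, 0, 1]
}}

```text
t: 14.22
eef_pos: [593.2, 44.8, 54.3]
ee_rot: [[0.275, 0.961, -0.001], [0.961, -0.275, -0.0], [-0.0, -0.001, -1.0]]
contact_force: [-5.6, -0.3, 9.9]
width: 0.0
grip_force: 5.1
```

>>> {"fn": "send_rows", "kwargs": {
  "series": [0, -0.0005, 0, 0, 0, 0, 1, 0, 0, 0, 0, 0, 0, 1, 0, 0, 0, 0, 0, 0, 1, 0, 0, 0, 0, 0, 0, 1]
}}

```text
t: 14.72
eef_pos: [593.1, 44.8, 54.3]
ee_rot: [[0.275, 0.961, 0.001], [0.961, -0.275, -0.0], [-0.0, 0.001, -1.0]]
contact_force: [-2.9, -0.2, 7.2]
width: 0.2
grip_force: 4.1
```

>>> {"fn": "send_rows", "kwargs": {
  "series": [0, 0, 0, 0, 0, 0, 1, 0, 0, 0, 0, 0, 0, 1, 0, 0, 0, 0, 0, 0, 1, 0, 0, 0, 0, 0, 0, 1, 0, 0, 0, 0, 0, 0, 1]
}}

```text
t: 15.35
eef_pos: [593.1, 44.9, 54.3]
ee_rot: [[0.275, 0.961, 0.001], [0.961, -0.275, -0.0], [-0.0, 0.001, -1.0]]
contact_force: [-3.1, 0.1, 8.0]
width: -0.2
grip_force: 4.1
```

The force is 7–8 N, near the lower limit, so I press a little firmer and hold for over a second.

>>> {"fn": "send_rows", "kwargs": {
  "series": [0, -0.0003, 0.0005, 0, 0, 0, 1, 0, 0, 0.0005, 0, 0, 0, 1, 0, 0, 0, 0, 0, 0, 1, 0, 0, 0, 0, 0, 0, 1]
}}

```text
t: 15.85
eef_pos: [593.1, 44.8, 54.3]
ee_rot: [[0.275, 0.961, 0.001], [0.961, -0.275, -0.001], [-0.0, 0.001, -1.0]]
contact_force: [-5.7, -1.7, 12.1]
width: -0.1
grip_force: 6.0
```

>>> {"fn": "send_rows", "kwargs": {
  "series": [0, 0, 0, 0, 0, 0, 1, 0, 0, 0, 0, 0, 0, 1, 0, 0, 0, 0, 0, 0, 1, 0, 0, 0, 0, 0, 0, 1, 0, 0, 0, 0, 0, 0, 1, 0, 0, 0, 0, 0, 0, 1, 0, 0, 0, 0, 0, 0, 1, 0, 0, 0, 0, 0, 0, 1]
}}

```text
t: 16.85
eef_pos: [593.1, 44.8, 54.2]
ee_rot: [[0.275, 0.961, 0.001], [0.961, -0.275, -0.001], [-0.0, 0.001, -1.0]]
contact_force: [-5.2, -0.9, 11.3]
width: 0.4
grip_force: 6.0
```

>>> {"fn": "send_rows", "kwargs": {
  "series": [0, 0, -0.001, 0, 0, 0, 1, 0, 0, -0.001, 0, 0, 0, 1, 0, 0, -0.005, 0, 0, 0, 1, 0, 0, -0.02, 0, 0, 0, 1, 0, 0, -0.04, 0, 0, 0, 1, -0.03, 0, -0.04, 0, 0, 0, 1, -0.05, 0, 0, 0, 0, 0, 1, -0.05, 0, 0, 0, 0, 0, 1]
}}

```text
t: 17.85
eef_pos: [556.8, -81.0, 160.9]
ee_rot: [[0.274, 0.962, 0.003], [0.962, -0.274, -0.001], [-0.0, 0.004, -1.0]]
contact_force: [-0.5, 0.3, -1.0]
width: 0.1
grip_force: 0.0
```

```bash
python3 - <<'E'
from h import *
np.set_printoptions(precision=2,suppress=True)
s=env.observe();print(s["eef_pos"],s["contact_force"],s["t"])
p=cam("top")
for m in eyes.pinpoint(p,"wedge_heel"): print(m["score"],atz(p,m["uv"],12.5))
m=eyes.masks_of(p,"tester")[0]
v,u=np.nonzero(m["mask"]);P=np.array([dep(p,(a,b)) for a,b in zip(u,v) if p["z_map"][b,a]>0]);P=P[(P[:,2]>47)&(P[:,2]<62)]
print(cv2.minAreaRect(P[:,:2].astype(np.float32)))
c=np.linalg.lstsq(np.c_[P[:,:2]-P[:,:2].mean(0),np.ones(len(P))],P[:,2],rcond=None)[0];print("tilt",np.degrees(c[0]*.271+c[1]*.963),c[2])
save(cam("side"),"s3.png")
E
```

```text
[556.84 -81.01 160.92] [-0.46  0.28 -1.  ] 17.85
0.91 [460.36  83.62  12.5 ]
0.7 [ 719.5  -156.33   12.5 ]
0.63 [558.6  -33.43  12.5 ]
((617.3460083007812, 132.03579711914062), (220.95567321777344, 142.12815856933594), 74.17306518554688)
tilt 0.09737198454505987 54.43927989961472
```

View pics/s3.png

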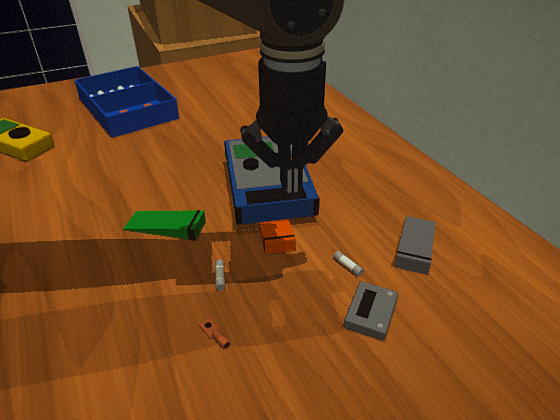

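The side view shows the orange wedge under the tester's end (278,237), the tester level and the other items undisturbed. During the 11–12 N hold the pad height stayed within 0.1 mm. The arm is clear, so I hand in.

```bash
python3 -c "
from workcell import job_done
print(job_done())"
```

```text
the job is handed in; nothing more can be done
None
```

The orange wedge is snug under the tester's overhanging end, the tester stayed level through an 11–12 N press of over a second on the pad, the arm is clear, and the job is handed in.

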